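Grind a sample: cup on the mill, hold the switch at the third click

TASK

Set the lidded steel grinding cup upright and gently down over the drive boss on top of the mill, so that it sits fully home, and let go of it. Only then turn the mill's spring-return speed switch clockwise from off to its third click, not past it, and hold it there: the job finishes with your hand still holding the switch at the third click. Leave the sample jar and the crucibles where they are.

Things in the scene. Friction and masses are not known exactly. Their poses are not given: they have to be found in the camera images.
- cup_centre (a point): Closed grinding cup, about 0.42 kg, upright and loose on the bench: steel body 66 mm in diameter, black lid 72 mm across locked on it, and on the lid a round black knob 28 mm in diameter and 34 mm tall to carry it by. Above its foot the lid's top is at 86 mm, the knob's top at 120 mm. This point: on its axis, 60 mm above the foot (half-way up). z is up; it is round, so yaw does not matter.
- cup_foot (a point): Centre of the cup's underside, in the plane of its lower rim. Underneath is an open skirt 62 mm outside and 50 mm inside diameter, 16 mm deep, that goes over the mill's drive boss.
- mill: Mill: fixed white bench machine 270 mm long and 170 mm wide. Own x points along it away from the robot, z up. Far half: motor tower, top 100 mm above the bench, with the drive boss on it. Near half: deck sloping 12 degrees down towards the robot, with the speed switch. Origin at the middle of its underside; boss axis 65 mm from it along +x, switch axis meets the deck 75 mm along -x, 56 mm up.
- drive_seat (a point): Centre of the flat top of the chrome collar (84 mm across) on the mill's tower, 110 mm above the bench. From its middle rises the chrome drive boss, 46 mm in diameter and 14 mm tall, tapered to 36 mm over its last 5 mm. The cup is home, its rim resting on the collar, when its foot centre is at this point. Axes as the mill's.
- switch_grip (a point): Switch: black bar knob, bar 42 mm long, 14 mm thick, rising from a 44 mm disc 6 mm thick. This point: on its axis, where to pinch the bar, 9 mm below the bar's top, 23 mm above the disc. It turns with the knob: x along the bar to its white-lined end (at off 36 degrees anticlockwise of the mill's x, seen from above), y across the bar, z the axis out of the deck, tilted 12 degrees towards the robot.
- switch (a joint): Switch angle, rad: 0 at off (the start), growing clockwise seen from above, end stop 2.09. It clicks every 24 degrees: clicks 1 to 5 at 0.42, 0.84, 1.26, 1.68, 2.09. A spring (0.07 N m) turns it back to off when let go. The detents add a ripple: the torque against turning peaks at 0.12 N m 6 degrees past each stop and falls to 0.02 N m 6 degrees short of the next, and is 0.07 at a stop.
- jar: Bystander: pale sample jar with white lid and paper label, 62 mm in diameter, 88 mm tall, loose on the bench. Origin at the centre of its underside.
- crucible_a: Bystander: white porcelain crucible, 60 mm across and 55 mm tall, on the low dark steel tray. Origin at the centre of its underside.
- crucible_b: Bystander: small white porcelain crucible, 48 mm across and 36 mm tall, on the tray. Origin at the centre of its underside.
Mind the look-alikes: they are no part of the job. Of the things like the part that bears cup_centre, leave any that is purple; of the rest the smaller one is meant.

How it is judged:
By the outcome, as a careful person would: the job done as asked, in the order asked, and still so for the second after the job is handed in, while the arm keeps its last pose, push and grip.
It also fails if it takes over 64 s, if anything falls off the work surface, if the arm or the gripper's body presses on something with over 40 N, if the wrist force passes 120 N, or if a joint passes its speed limit or range.

ROBOT

A 7-joint arm with a two-finger parallel gripper is mounted at the origin on the work surface. World frame = base frame: x ahead of the robot, y to its left, z up, the work surface at z = 0. Lengths are in m, angles in rad, forces in N, time in s.
With the tool pointing down it reaches from about 0.35 to 0.9 m from the base axis. Payload 7.2 kg.
Tool frame: the origin (TCP) lies midway between the tips of the shut fingers; the grasp point (between the pads) lies 19 mm behind it; z points along the fingers, y is the line along which they close (so a half turn about z gives the same grasp; the last joint's range is limited). The gripper opens to 88 mm and grips with 3 to 60 N. Pads are 20 mm wide; open, the fingers measure 115 mm over their backs; the gripper's body (75 mm by 178 mm) begins 61 mm behind the grasp point.
Start: joints at [-1.33, 0.411, -0.013, 1.596, 0.006, 1.134, -0.082], TCP at [0.19, 0.595, 0.223] pointing down, gripper open.
Joint ranges: [-2.95, 2.95], [-0.29, 1.99], [-1.47, 1.44], [0.14, 2.54], [-1.03, 4.17], [0.13, 1.85], [-2.86, 2.86]. Speed limits (rad/s): [2.39, 2.39, 3.01, 3.01, 3.14, 3.14, 3.14].

INTERFACE

Orientations are given as a unit quaternion [x, y, z, w].
In Python, from station import bot, get_image, order gives the robot as it stands. The module is installed in compiled form; this text tells all that it offers.
- The arm moves only by the shell command python3 -m creep 'ROWS' [FORCE]. ROWS is text: rows parted by semicolons, each of 7 numbers parted by spaces: the turn, a rotation vector about the tool's x, y, z in degrees, then the shift along the tool's x, y, z in cm, then the closure in counts, from 0 (fully open) to 255 (shut). A call has 1 to 12 rows; each row is the pose to reach, as a shift and turn from the pose commanded when the call began, along the tool's axes at that moment; what a row does not reach only later rows make up. A row lasts 1/10 s, in which the tool goes at most 50 mm and 8.59 degrees, less where a joint would pass 70% of its speed; a pose out of reach is approached as far as the arm can. A call with a gripper value outside its range is refused whole. The fingers move at their own pace and stop on an object; FORCE is the grip in N (left out, the last holds). Time passes only in rows, so rows that repeat a pose let the fingers close. It gives the time, the measured TCP pose, the force and the opening at its end, in the units of the state.
- bot.observe(): the state, without advancing time (a new reading comes with each control period).
- get_image(name): name is "side" or "top" or "wrist"; returns a dict with "img" (400x640x3 uint8, blue, green, red), "camera_matrix" (3x3 intrinsics, pixels), "extrinsics" (4x4, takes a point from camera to world coordinates); the wrist camera has in their place "T_tool_cam" (4x4, takes a point from camera to tool coordinates, whose origin is the TCP and whose axes are the flange's). Camera axes: x right, y down, z forward; pixel columns grow to the right and rows downward; lengths in m; the calibration is good to about 2 mm. The wrist camera is an equidistant fisheye: a pixel r from the principal point sees the ray r / f radians off the axis. A picture is of the moment at which its call begins: read the wrist's pose just before it. There is no depth.
- order.close_job(): hands the job in, once; it reports no verdict.
The state is a dict: "time_s": time; "q": joint angles; "qd": joint speeds; "tau": joint torques, N m; "tool_pos": TCP position; "eef_rot": TCP orientation; "contact_force": force on the tool from outside, world axes, zero at the start; "moment": the same for the moment, N m; "finger_gap": opening from 0.0 (shut) to 1.0 (fully open).
Only numpy, scipy, OpenCV 4.12 (cv2) and the standard library are available. Lean on these libraries where they do the work, as an engineer would, in place of code of your own. Each camera call takes 0.05 s, during which the arm holds its last target. There are 200 camera calls.

## Working session

There is one attempt and no reset: what is moved stays moved. The work goes in short steps, Python scripts to look and compute and a shell command to move; the robot and the scene stay as the last step left them, time stands still between calls to the robot, and variables do not carry over. Pictures are saved under pics/ and viewed, on a budget of 10 in all, crops included, one or two more only if the job needs it, and the job is handed in when it is done.

```bash
mkdir -p pics; cat > h.py <<'E'
import numpy as np, cv2
from station import bot, get_image, order
from scipy.spatial.transform import Rotation as R
E
python3 - <<'E'
from h import *
s=bot.observe(); print(s['time_s'],s['tool_pos'],R.from_quat(s['eef_rot']).as_matrix().round(3),s['finger_gap'])
for n in('side','top'):
    d=get_image(n); cv2.imwrite(f'pics/{n}0.png',d['img']); np.savez(f'{n}0.npz',K=d['camera_matrix'],E=d['extrinsics'],img=d['img'])
    print(n,d['camera_matrix'],d['extrinsics'].round(3))
E
```

```text
0.0 [0.18981905 0.59495813 0.22182514] [[-0.953  0.304 -0.   ]
 [ 0.304  0.953 -0.002]
 [-0.    -0.002 -1.   ]] 1.0011690157216881
side [[489.13256869   0.         318.28733428]
 [  0.         489.13256869 205.93795364]
 [  0.           0.           1.        ]] [[ 0.964 -0.106  0.242  0.128]
 [-0.263 -0.472  0.841 -1.301]
 [ 0.025 -0.875 -0.484  0.847]
 [ 0.     0.     0.     1.   ]]
top [[482.02347901   0.         318.94898207]
 [  0.         482.02347901 198.06241209]
 [  0.           0.           1.        ]] [[-2.00e-03 -9.94e-01  1.06e-01  3.65e-01]
 [-1.00e+00  3.00e-03  6.00e-03  1.00e-03]
 [-6.00e-03 -1.06e-01 -9.94e-01  1.45e+00]
 [ 0.00e+00  0.00e+00  0.00e+00  1.00e+00]]
```

View pics/top0.png

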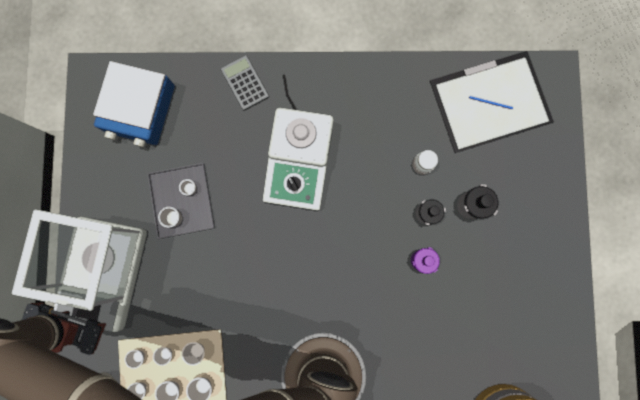

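View pics/side0.png

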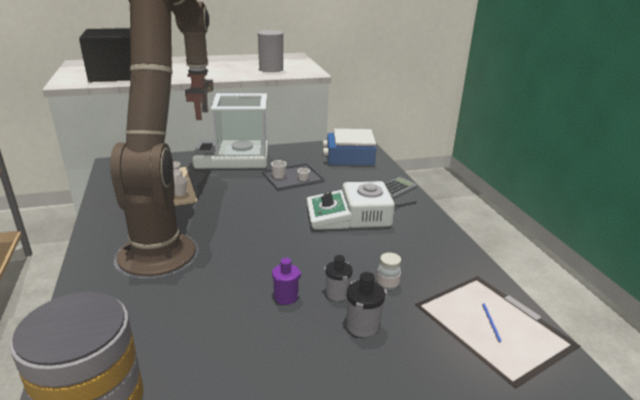

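Three candidates in the top view: a purple cup at (426,261), which is excluded; a large black-lidded cup at (481,202); and a smaller black-lidded steel cup at (432,212). The small one fits. The mill's boss is at (301,132), the switch at (294,184), and the jar at (426,161). I'll confirm with one crop and compute positions.

```bash
cat >> h.py <<'E'
def ray(K,E,u,v,z):
    d=E[:3,:3]@np.linalg.inv(K)@[u,v,1]; o=E[:3,3]; return o+d*(z-o[2])/d[2]
def proj(K,E,p):
    c=E[:3,:3].T@(np.asarray(p)-E[:3,3]); q=K@c; return q[:2]/q[2]
E
python3 - <<'E'
from h import *
t=np.load('top0.npz'); s=np.load('side0.npz')
a=cv2.resize(t['img'][140:290,390:520],None,fx=3,fy=3,interpolation=2)
b=cv2.resize(s['img'][235:345,260:410],None,fx=2.6,fy=4.09*1,interpolation=2)
c=cv2.resize(t['img'][95:220,255:345],None,fx=3.6,fy=3.6,interpolation=2)
b=cv2.resize(s['img'][240:345,265:415],None,fx=2.2,fy=2.2,interpolation=2)
o=np.zeros((520,740,3),np.uint8);o[:450,:390]=a;o[:450,400:724]=c;cv2.imwrite('pics/crop.png',o)
T=(t['K'],t['E']);S=(s['K'],s['E'])
for n,u,v,z in(('cup',432.5,211,.12),('big',483,201,.15),('purple',429,261,.12),('boss',301,132,.124),('jar',427,160,.088),('sw',294.5,184,.085)):
    p=ray(*T,u,v,z);print(n,p.round(4),'side',proj(*S,p).round(1))
E
```

```text
cup [ 0.4703 -0.305   0.12  ] side [337.4 255.6]
big [ 0.4946 -0.4353  0.15  ] side [364.1 274.5]
purple [ 0.3332 -0.2917  0.12  ] side [284.6 259.7]
boss [0.6936 0.0587 0.124 ] side [369.1 184.9]
jar [ 0.6193 -0.3007  0.088 ] side [388.8 257.2]
sw [0.5516 0.0787 0.085 ] side [326.1 196.9]
```

View pics/crop.png

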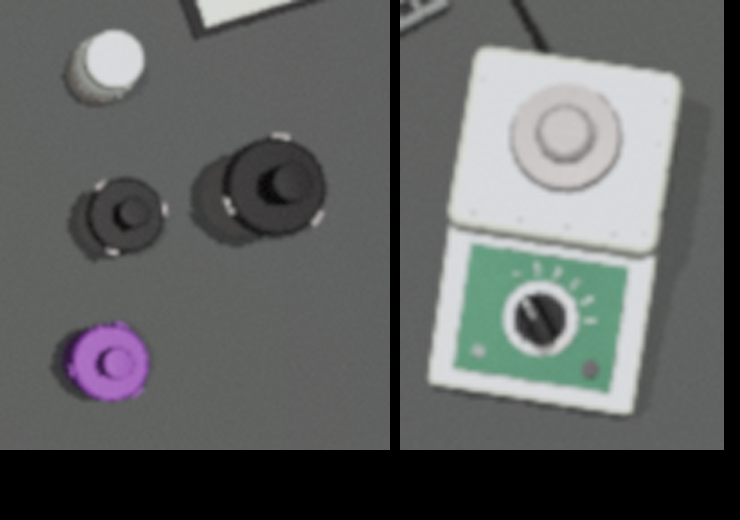

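The crop confirms it: the small black-lidded steel cup has its knob at about (434,211) in the top view. The larger cup and the purple one are the look-alikes. The mill is yawed about -8°. I'll lift clear and swing across.

```bash
cat >> h.py <<'E'
def Rdown(a):
    a=np.radians(a); y=np.array([np.cos(a),np.sin(a),0]); z=np.array([0,0,-1.]); return np.c_[np.cross(y,z),y,z]
def row(pos,Rt):
    s=bot.observe(); R0=R.from_quat(s['eef_rot']).as_matrix()
    print('t',round(s['time_s'],2),'pos',np.round(s['tool_pos'],4),'gap',round(s['finger_gap'],3),'F',np.round(s['contact_force'],1),'M',np.round(s['moment'],2))
    print('ROW',R.from_matrix(R0.T@Rt).as_rotvec(degrees=True).round(1),(R0.T@(np.asarray(pos)-s['tool_pos'])*100).round(2))
def wrist(fn):
    s=bot.observe(); d=get_image('wrist'); cv2.imwrite(fn,d['img'])
    T=np.eye(4);T[:3,:3]=R.from_quat(s['eef_rot']).as_matrix();T[:3,3]=s['tool_pos']
    np.savez(fn.replace('.png','.npz').replace('pics/',''),K=d['camera_matrix'],E=T@d['T_tool_cam'],img=d['img'],t=d['T_tool_cam']); return d
def wray(f,u,v,z):
    d=np.load(f);K,E=d['K'],d['E'];x=np.array([(u-K[0,2])/K[0,0],(v-K[1,2])/K[1,1]]);r=np.hypot(*x)
    c=np.r_[x/(r+1e-12)*np.sin(r),np.cos(r)];w=E[:3,:3]@c;o=E[:3,3];return o+w*(z-o[2])/w[2]
def wproj(f,p):
    d=np.load(f);K,E=d['K'],d['E'];c=E[:3,:3].T@(np.asarray(p)-E[:3,3]);r=np.arctan2(np.hypot(c[0],c[1]),c[2]);x=c[:2]/np.hypot(c[0],c[1])*r
    return x*[K[0,0],K[1,1]]+K[:2,2]
E
python3 -m creep '0 0 0 0 0 -5 0;0 0 0 0 0 -10 0;0 0 0 0 0 -15 0;0 0 8 -4 -2.3 -18 0;0 0 16 -8 -4.7 -20 0;0 0 24 -12 -7 -20 0;0 0 31 -16 -9.4 -20 0;0 0 38 -20 -12 -20 0;0 0 47 -24 -14 -20 0;0 0 47 -28 -17 -20 0;0 0 47 -34 -20 -20 0;0 0 47 -40 -23.5 -20 0'
python3 -c "
from h import *
row([.47,-.307,.26],Rdown(0))"
```

```text
time_s: 1.3
tool_pos: [0.4757, 0.2752, 0.4226]
eef_rot: [0.535, 0.845, 0.0, -0.0]
contact_force: [0.3, 1.1, -1.1]
finger_gap: 1.006
t 1.3 pos [0.4757 0.2752 0.4226] gap 1.006 F [ 0.3  1.1 -1.1] M [-0.04  0.01 -0.05]
ROW [-0.  -0.  25.3] [-52.38 -25.42  16.24]
```

```bash
python3 -m creep '0 0 3 -4 -2 0 0;0 0 6 -8 -4 0 0;0 0 10 -12 -6 0 0;0 0 14 -16.5 -8 0 0;0 0 18 -21 -10 0 0;0 0 22 -25 -12 2 0;0 0 25 -30 -14 4 0;0 0 25 -34 -16.5 6 0;0 0 25 -38.5 -18.5 8 0;0 0 25 -43 -21 10 0;0 0 25 -48 -23 12 0;0 0 25 -52 -25 14 0'
python3 -m creep '0 0 0 0 0 0 0;0 0 0 0 0 0 0'
python3 - <<'E'
from h import *
row([.47,-.307,.26],Rdown(0))
d=wrist('pics/w1.png'); print(d['camera_matrix'],d['T_tool_cam'].round(3)); print(wproj('w1.npz',[.4703,-.307,.12]))
E
```

```text
time_s: 2.5
tool_pos: [0.4711, -0.2804, 0.2911]
eef_rot: [0.705, 0.709, 0.0, 0.0]
contact_force: [1.2, 0.6, -0.3]
finger_gap: 0.997
time_s: 2.7
tool_pos: [0.4702, -0.2798, 0.2908]
eef_rot: [0.706, 0.708, -0.001, -0.001]
contact_force: [-0.1, 0.8, -0.4]
finger_gap: 1.001
t 2.7 pos [ 0.4702 -0.2798  0.2908] gap 1.001 F [-0.1  0.8 -0.4] M [-0.02  0.03 -0.08]
ROW [-0.1 -0.   0.1] [-2.72 -0.02  3.08]
[[309.70691629   0.         320.80013115]
 [  0.         309.70691629 202.38280651]
 [  0.           0.           1.        ]] [[-0.001 -0.97  -0.241  0.065]
 [ 1.    -0.001  0.001 -0.002]
 [-0.001 -0.241  0.97  -0.163]
 [ 0.     0.     0.     1.   ]]
[322.6097447  210.50613021]
```

View pics/w1.png

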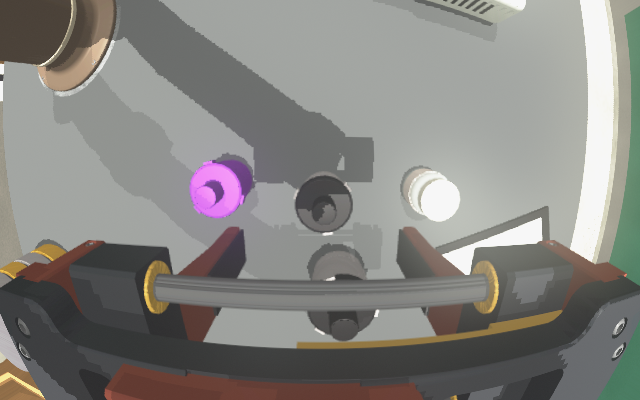

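The wrist view shows the target cup's lid at about (323,204) and its knob at about (324,211). The prediction was (323,210). The larger cup is below at (343,328), purple is at left and the jar at right. I'll measure the lid circle.

```bash
python3 - <<'E'
from h import *
g=cv2.cvtColor(np.load('w1.npz')['img'],cv2.COLOR_BGR2GRAY)
for th in (50,60,70,80):
    m=(g[160:245,280:370]<th).astype(np.uint8); n,l,st,c=cv2.connectedComponentsWithStats(m); i=1+st[1:,4].argmax(); print(th,st[i],c[i]+[280,160])
c=cv2.HoughCircles(cv2.medianBlur(g[160:250,270:380],3),cv2.HOUGH_GRADIENT,1,20,param1=80,param2=12,minRadius=24,maxRadius=32); print(c)
for u,v,z in((323,204,.086),(324,209,.12),(324,211,.12)): print(wray('w1.npz',u,v,z).round(4))
k=cv2.resize(g[170:240,285:365],None,fx=7,fy=7,interpolation=2); cv2.imwrite('pics/k.png',np.clip(k*2.0,0,255).astype(np.uint8))
E
```

```text
Traceback (most recent call last):
ValueError: attempt to get argmax of an empty sequence
```

```bash
python3 - <<'E'
from h import *
g=cv2.cvtColor(np.load('w1.npz')['img'],cv2.COLOR_BGR2GRAY)
c=cv2.HoughCircles(cv2.medianBlur(g[160:250,270:380],3),cv2.HOUGH_GRADIENT,1,20,param1=80,param2=12,minRadius=24,maxRadius=32); print(c+np.array([270,160,0]))
for u,v,z in((323,204,.086),(324,209,.12),(324,211,.12)): print(wray('w1.npz',u,v,z).round(4))
k=cv2.resize(g[170:240,285:365],None,fx=7,fy=7,interpolation=2); cv2.imwrite('pics/k.png',np.clip((k-40.)*2.5,0,255).astype(np.uint8))
E
```

```text
[[[324.5        204.5         29.20000076]]]
[ 0.4709 -0.3081  0.086 ]
[ 0.4718 -0.3053  0.12  ]
[ 0.4719 -0.3076  0.12  ]
```

View pics/k.png

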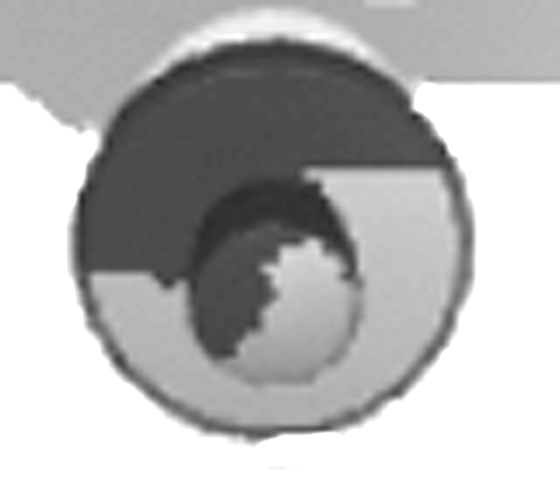

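Knob top centre is about (324.7,213.3), which puts the cup axis near (0.472,-0.309). Descending to the knob.

```bash
python3 -m creep '0 0 0 -1.5 0.1 2 0;0 0 0 -2.9 0.2 4 0;0 0 0 -2.9 0.2 7 0;0 0 0 -2.9 0.2 10 0;0 0 0 -2.9 0.2 13 0;0 0 0 -2.9 0.2 15 0;0 0 0 -2.9 0.2 17 0;0 0 0 -2.9 0.2 18.2 0;0 0 0 -2.9 0.2 19 0;0 0 0 -2.9 0.2 19.6 0;0 0 0 -2.9 0.2 20 0;0 0 0 -2.9 0.2 20 0'
python3 -m creep '0 0 0 0 0 0 80;0 0 0 0 0 0 140;0 0 0 0 0 0 160;0 0 0 0 0 0 175;0 0 0 0 0 0 190;0 0 0 0 0 0 255;0 0 0 0 0 0 255;0 0 0 0 0 0 255;0 0 0 0 0 0 255;0 0 0 0 0 0 255' 35
python3 -c "
from h import *
row([.472,-.309,.2],Rdown(0))"
```

```text
time_s: 3.95
tool_pos: [0.4735, -0.3077, 0.0917]
eef_rot: [0.705, 0.709, 0.0, 0.0]
contact_force: [-0.6, 0.2, 0.2]
finger_gap: 1.001
time_s: 4.95
tool_pos: [0.4732, -0.3078, 0.0917]
eef_rot: [0.705, 0.709, -0.0, -0.0]
contact_force: [-1.0, 0.0, 0.7]
finger_gap: 0.31
t 4.95 pos [ 0.4732 -0.3078  0.0917] gap 0.31 F [-1.   0.   0.7] M [-0.05  0.09 -0.  ]
ROW [-0.  -0.   0.3] [ -0.12  -0.12 -10.83]
```

```bash
python3 -m creep '0 0 0 0 0 -0.5 255;0 0 0 0 0 -1.5 255;0 0 0 0 0 -3 255;0 0 0 0 0 -5 255;0 0 0 0 0 -7.5 255;0 0 0 0 0 -10 255;0 0 0 0 0 -12.5 255;0 0 0 0 0 -15 255;0 0 0 0 0 -17 255;0 0 0 0 0 -19 255;0 0 0 0 0 -20 255;0 0 0 0 0 -20 255'
python3 -m creep '0 0 0 1 0.8 0 255;0 0 0 3 2.5 0 255;0 0 0 5.5 5 0 255;0 0 0 8 7.5 0 255;0 0 0 11 10 0 255;0 0 0 14 12.5 0 255;0 0 0 17 15 0 255;0 0 0 20 17.5 0 255;0 0 0 22 19.5 0 255;0 0 0 23.5 21 0 255;0 0 0 24 22 0 255;0 0 0 24 22 0 255'
python3 - <<'E'
from h import *
row([.6936,.0587,.27],Rdown(0))
wrist('pics/w2.png'); print(wproj('w2.npz',[.6936,.0587,.124]))
E
```

```text
time_s: 6.15
tool_pos: [0.4736, -0.3083, 0.2934]
eef_rot: [0.705, 0.709, 0.001, 0.001]
contact_force: [-0.9, -1.2, -4.7]
finger_gap: 0.313
time_s: 7.35
tool_pos: [0.6926, -0.0647, 0.2897]
eef_rot: [0.704, 0.71, -0.001, -0.001]
contact_force: [-0.2, -1.1, -5.4]
finger_gap: 0.315
t 7.35 pos [ 0.6926 -0.0647  0.2897] gap 0.315 F [-0.2 -1.1 -5.4] M [-0.05  0.06  0.01]
ROW [-0.1  0.   0.4] [12.34  0.2   1.97]
[324.45740014  72.50183494]
```

View pics/w2.png

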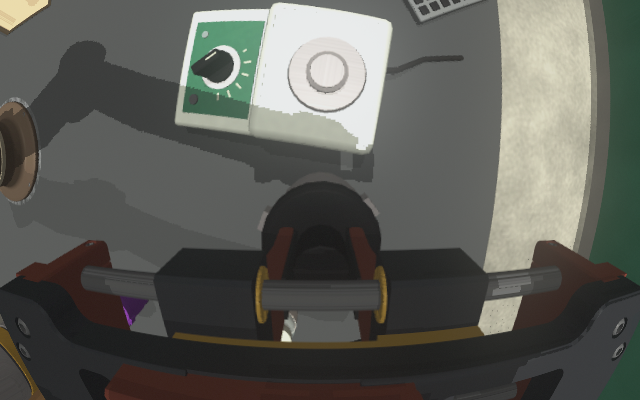

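The wrist view shows the collar centred near (327,74), the boss top near (327,71) and the switch disc near (221,67). The cup is held straight. I'll fit the collar and boss circles by edge response.

```bash
cat >> h.py <<'E'
def wprojN(f,P): return np.array([wproj(f,p) for p in P])
def fit(img,pr,circs,c0,span=.012,step=.001):
    g=cv2.GaussianBlur(cv2.cvtColor(img,cv2.COLOR_BGR2GRAY),(0,0),1.0).astype(np.float32)
    m=np.hypot(cv2.Sobel(g,5,1,0),cv2.Sobel(g,5,0,1)); th=np.linspace(0,2*np.pi,72,endpoint=False); best=[]
    for dx in np.arange(-span,span+1e-9,step):
        for dy in np.arange(-span,span+1e-9,step):
            q=0
            for r,z in circs:
                P=np.c_[c0[0]+dx+r*np.cos(th),c0[1]+dy+r*np.sin(th),0*th+z]; uv=np.array([pr(p) for p in P]).astype(np.float32)
                q+=cv2.remap(m,uv[:,:1].copy(),uv[:,1:].copy(),1).mean()
            best.append((q,c0[0]+dx,c0[1]+dy))
    b=sorted(best)[::-1][:5]; return np.round(b,4)
E
python3 - <<'E'
from h import *
t=np.load('top0.npz');s=np.load('side0.npz');w=np.load('w2.npz')
C=[(.042,.110),(.018,.124)]
c0=[.694,.059]
print('wrist\n',fit(w['img'],lambda p:wproj('w2.npz',p),C,c0))
print('top\n',fit(t['img'],lambda p:proj(t['K'],t['E'],p),C,c0))
print('side\n',fit(s['img'],lambda p:proj(s['K'],s['E'],p),C[:1],c0))
for z in (.06,.065): print('disc',wray('w2.npz',221,67,z).round(4))
E
```

```text
wrist
 [[2.556511e+02 6.960000e-01 6.200000e-02]
 [2.406908e+02 6.970000e-01 6.200000e-02]
 [2.364386e+02 6.960000e-01 6.100000e-02]
 [2.305139e+02 6.970000e-01 6.100000e-02]
 [2.271965e+02 6.950000e-01 6.200000e-02]]
top
 [[1.320424e+02 6.880000e-01 5.800000e-02]
 [1.319545e+02 6.890000e-01 6.300000e-02]
 [1.316760e+02 6.880000e-01 5.900000e-02]
 [1.316661e+02 6.880000e-01 6.200000e-02]
 [1.314478e+02 6.890000e-01 5.800000e-02]]
side
 [[1.142135e+02 6.910000e-01 4.700000e-02]
 [1.138471e+02 6.900000e-01 4.700000e-02]
 [1.129357e+02 6.920000e-01 4.700000e-02]
 [1.126836e+02 6.890000e-01 4.700000e-02]
 [1.105997e+02 6.880000e-01 4.700000e-02]]
disc [0.5602 0.0825 0.06  ]
disc [0.5619 0.0815 0.065 ]
```

```bash
python3 -m creep '0 0 0 1.5 0 0 255;0 0 0 4 0.2 0.5 255;0 0 0 7 0.3 2 255;0 0 0 9.5 0.3 3.5 255;0 0 0 11.5 0.3 4.8 255;0 0 0 12.4 0.3 5.4 255;0 0 0 12.7 0.3 5.7 255;0 0 0 12.7 0.3 5.7 255;0 0 0 12.7 0.3 5.7 255'
python3 - <<'E'
from h import *
row([.696,.063,.2017],Rdown(0))
d=get_image('side');cv2.imwrite('pics/s2.png',cv2.resize(d['img'][100:240,290:430],None,fx=4,fy=4,interpolation=2))
E
```

```text
time_s: 8.3
tool_pos: [0.6947, 0.0583, 0.2356]
eef_rot: [0.706, 0.708, 0.0, 0.001]
contact_force: [0.0, -0.5, -4.2]
finger_gap: 0.312
t 8.3 pos [0.6947 0.0583 0.2356] gap 0.312 F [ 0.  -0.5 -4.2] M [-0.07  0.08  0.03]
ROW [0.1 0.1 0.2] [0.47 0.13 3.39]
```

View pics/s2.png

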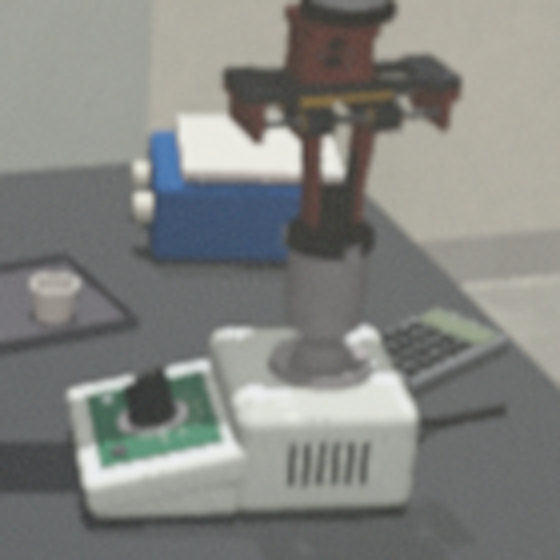

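The side view shows the cup hanging upright above the boss, with its axis on the collar's centre to within about 1 mm. Lowering in small steps.

```bash
python3 -m creep '0 0 0 0.2 0 0.3 255;0 0 0 0.4 0.1 0.7 255;0 0 0 0.4 0.1 1.1 255;0 0 0 0.4 0.1 1.4 255;0 0 0 0.4 0.1 1.7 255;0 0 0 0.4 0.1 1.9 255;0 0 0 0.4 0.1 2.1 255;0 0 0 0.4 0.1 2.3 255;0 0 0 0.4 0.1 2.5 255;0 0 0 0.4 0.1 2.5 255'
python3 -c "
from h import *
row([.696,.063,.2017],Rdown(0))"
```

```text
time_s: 9.35
tool_pos: [0.6954, 0.0643, 0.2095]
eef_rot: [0.705, 0.709, 0.0, 0.0]
contact_force: [1.4, -0.6, -6.0]
finger_gap: 0.309
t 9.35 pos [0.6954 0.0643 0.2095] gap 0.309 F [ 1.4 -0.6 -6. ] M [-0.22 -0.12 -0.01]
ROW [0.  0.  0.3] [-0.13  0.05  0.78]
```

```bash
python3 -m creep '0 0 0 -0.1 0 0.2 255;0 0 0 -0.1 0 0.35 255;0 0 0 -0.1 0 0.5 255;0 0 0 -0.1 0 0.65 255;0 0 0 -0.1 0 0.65 255'
python3 -c "
from h import *
row([.696,.063,.2017],Rdown(0))"
```

```text
time_s: 9.85
tool_pos: [0.6954, 0.0635, 0.203]
eef_rot: [0.705, 0.709, 0.0, 0.0]
contact_force: [1.1, 0.5, -5.6]
finger_gap: 0.314
t 9.85 pos [0.6954 0.0635 0.203 ] gap 0.314 F [ 1.1  0.5 -5.6] M [ 0.04 -0.34 -0.03]
ROW [ 0.  -0.   0.3] [-0.05  0.06  0.13]
```

```bash
python3 -m creep '0 0 0 0 0 0.05 255;0 0 0 0 0 0.1 255;0 0 0 0 0 0.15 255;0 0 0 0 0 0.18 255;0 0 0 0 0 0.18 255'
python3 -c "
from h import *
row([.696,.063,.2017],Rdown(0))"
```

```text
time_s: 10.35
tool_pos: [0.6955, 0.0635, 0.2017]
eef_rot: [0.705, 0.709, 0.0, 0.0]
contact_force: [0.8, 0.6, -2.5]
finger_gap: 0.313
t 10.35 pos [0.6955 0.0635 0.2017] gap 0.313 F [ 0.8  0.6 -2.5] M [ 0.08 -0.09 -0.06]
ROW [ 0.  -0.   0.3] [-0.05  0.05  0.  ]
```

```bash
python3 -m creep '0 0 0 0 0 0.04 255;0 0 0 0 0 0.08 255;0 0 0 0 0 0.08 255'
python3 -m creep '0 0 0 0 0 0 220;0 0 0 0 0 0 180;0 0 0 0 0 0 140;0 0 0 0 0 0 100;0 0 0 0 0 0 60;0 0 0 0 0 0 20;0 0 0 0 0 0 0;0 0 0 0 0 0 0;0 0 0 0 0 0 0;0 0 0 0 0 0 0'
python3 -m creep '0 0 0 0 0 -0.5 0;0 0 0 0 0 -1.5 0;0 0 0 0 0 -3 0;0 0 0 0 0 -5 0;0 0 0 0 0 -8 0;0 0 0 0 0 -11 0;0 0 0 0 0 -14 0;0 0 0 0 0 -14 0'
python3 - <<'E'
from h import *
row([.5,.08,.3],Rdown(60))
wrist('pics/w3.png')
E
```

```text
time_s: 10.65
tool_pos: [0.6955, 0.0635, 0.2017]
eef_rot: [0.705, 0.709, 0.001, 0.0]
contact_force: [-1.5, 1.2, 4.5]
finger_gap: 0.311
time_s: 11.65
tool_pos: [0.6953, 0.0634, 0.2006]
eef_rot: [0.705, 0.709, -0.0, -0.0]
contact_force: [0.4, -0.5, 0.1]
finger_gap: 0.985
time_s: 12.45
tool_pos: [0.697, 0.0626, 0.3471]
eef_rot: [0.705, 0.709, 0.003, 0.003]
contact_force: [0.4, 0.2, 0.1]
finger_gap: 1.002
t 12.45 pos [0.697  0.0626 0.3471] gap 1.002 F [0.4 0.2 0.1] M [-0.08  0.05 -0.04]
ROW [  0.5   0.2 -59.7] [  1.84 -19.73   4.54]
```

View pics/w3.png

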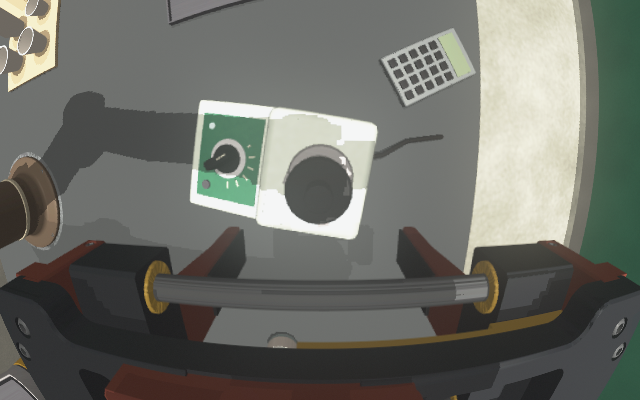

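The cup sits on the collar, its lid at about (318,185) and concentric with the collar. The switch disc is at about (229,158), bar pointer towards the upper right. I'll fit the switch disc for the mill's yaw.

```bash
python3 - <<'E'
from h import *
th=np.linspace(0,2*np.pi,72,endpoint=False)
for f in('w2','w3'):
    w=np.load(f+'.npz'); g=cv2.GaussianBlur(cv2.cvtColor(w['img'],6),(0,0),.8).astype(np.float32); m=np.hypot(cv2.Sobel(g,5,1,0),cv2.Sobel(g,5,0,1)); B=[]
    ax=R.from_euler('y',-12,degrees=True).as_matrix()
    for yaw in np.arange(-14,0,.5):
      Rz=R.from_euler('z',yaw,degrees=True).as_matrix()
      for dx in np.arange(-.006,.0061,.001):
        P=(np.c_[.022*np.cos(th),.022*np.sin(th),0*th]@ax.T+[-.075-.00125-.065+dx,0,.0619])@Rz.T+[.6955,.062,0]
        uv=wprojN(f+'.npz',P).astype(np.float32); B.append((cv2.remap(m,uv[:,:1].copy(),uv[:,1:].copy(),1).mean(),yaw,dx,*P.mean(0)))
    print(f,np.round(sorted(B)[::-1][:4],4))
Rz=R.from_euler('z',-8,degrees=True)
print('deck?',Rz.apply([-.146,0,.0844])+[.6955,.062,0])
E
```

```text
w2 [[ 3.303847e+02 -9.000000e+00  1.000000e-03  5.570000e-01  8.390000e-02
   6.190000e-02]
 [ 3.137666e+02 -9.000000e+00  2.000000e-03  5.580000e-01  8.380000e-02
   6.190000e-02]
 [ 3.044734e+02 -8.500000e+00  1.000000e-03  5.568000e-01  8.270000e-02
   6.190000e-02]
 [ 3.036132e+02 -9.000000e+00  0.000000e+00  5.560000e-01  8.410000e-02
   6.190000e-02]]
w3 [[ 2.615281e+02 -9.000000e+00  1.000000e-03  5.570000e-01  8.390000e-02
   6.190000e-02]
 [ 2.524080e+02 -9.000000e+00  0.000000e+00  5.560000e-01  8.410000e-02
   6.190000e-02]
 [ 2.492231e+02 -8.500000e+00  1.000000e-03  5.568000e-01  8.270000e-02
   6.190000e-02]
 [ 2.470427e+02 -8.500000e+00  0.000000e+00  5.558000e-01  8.290000e-02
   6.190000e-02]]
deck? [0.55092086 0.08231927 0.0844    ]
```

```bash
cat >> h.py <<'E'
RM=R.from_euler('z',-9,degrees=True)*R.from_euler('y',-12,degrees=True); N=RM.as_matrix()[:,2]
GRIP=np.array([.557,.0839,.0619])+.023*N
def sw(phi,h):
    k=(RM*R.from_euler('z',36-phi,degrees=True)).as_matrix(); return GRIP+h*N, np.c_[-k[:,0],k[:,1],-k[:,2]]
E
python3 - <<'E'
from h import *
print(GRIP,N, bot.observe()['q'].round(2))
row(*sw(0,.20)); row(*sw(0,.10))
E
```

```text
[0.55227691 0.08464806 0.08439739] [-0.20535195  0.03252455  0.9781476 ] [-0.58  0.55  0.73  1.25 -0.35  1.47  0.11]
t 12.5 pos [0.6963 0.0628 0.3443] gap 0.996 F [-0.4 -0.7 -0.3] M [-0.08  0.07 -0.02]
ROW [  -5.2  -13.  -116.2] [  2.92 -18.53   6.33]
t 12.5 pos [0.6963 0.0628 0.3443] gap 0.996 F [-0.4 -0.7 -0.3] M [-0.08  0.07 -0.02]
ROW [  -5.2  -13.  -116.2] [  2.58 -16.53  16.12]
```

```bash
python3 -m creep '-0.4 -0.9 -8 0.5 -3 0 0;-0.7 -1.8 -16 1 -6 0 0;-1.1 -2.7 -24 1.5 -9 0 0;-1.4 -3.6 -32 2 -12 0 0;-1.8 -4.5 -40 2.5 -15 1 0;-2.2 -5.4 -48 2.9 -17 2 0;-2.5 -6.3 -56 2.9 -18.5 3 0;-2.9 -7.2 -64 2.9 -18.5 4 0;-3.2 -8.1 -72 2.9 -18.5 5 0;-3.6 -9 -80 2.9 -18.5 6 0;-3.9 -9.8 -88 2.9 -18.5 6.3 0;-4.3 -10.7 -96 2.9 -18.5 6.3 0'
python3 - <<'E'
from h import *
print(bot.observe()['q'].round(2))
row(*sw(0,.10))
E
```

```text
time_s: 13.7
tool_pos: [0.5093, 0.0913, 0.2766]
eef_rot: [-0.06, 0.994, -0.035, 0.081]
contact_force: [-0.2, 0.2, 1.0]
finger_gap: 0.999
[-0.82  0.08  0.5   1.93  0.08  1.01  1.33]
t 13.7 pos [0.5093 0.0913 0.2766] gap 0.999 F [-0.2  0.2  1. ] M [ 0.07  0.18 -0.01]
ROW [ -0.8  -2.7 -19.9] [-0.67  0.16  9.68]
```

```bash
python3 -m creep '-0.3 -1 -7 -0.3 0 2 0;-0.6 -2 -14 -0.6 0.1 4 0;-0.8 -2.7 -20 -0.7 0.2 5.5 0;-0.8 -2.7 -20 -0.7 0.2 6.5 0;-0.8 -2.7 -20 -0.7 0.2 7 0;-0.8 -2.7 -20 -0.7 0.2 7 0;-0.8 -2.7 -20 -0.7 0.2 7 0'
python3 - <<'E'
from h import *
row(*sw(0,-.0175))
wrist('pics/w4.png')
for h in (.009,-.023): print(wproj('w4.npz',sw(0,h)[0]).round(1), [wproj('w4.npz',GRIP+h*N-sx*.021*sw(0,0)[1][:,0]).round(1) for sx in(1,-1)])
E
```

```text
time_s: 14.4
tool_pos: [0.5288, 0.0902, 0.2101]
eef_rot: [-0.23, 0.967, -0.04, 0.098]
contact_force: [-0.8, 0.1, -1.3]
finger_gap: 1.001
t 14.4 pos [0.5288 0.0902 0.2101] gap 1.001 F [-0.8  0.1 -1.3] M [0.05 0.23 0.02]
ROW [-0.1  0.1 -0.3] [ 0.34  0.03 14.55]
[320.8 195.5] [array([320.9, 217. ]), array([320.7, 173.3])]
[320.8 188.6] [array([320.9, 208.2]), array([320.7, 168.5])]
```

View pics/w4.png

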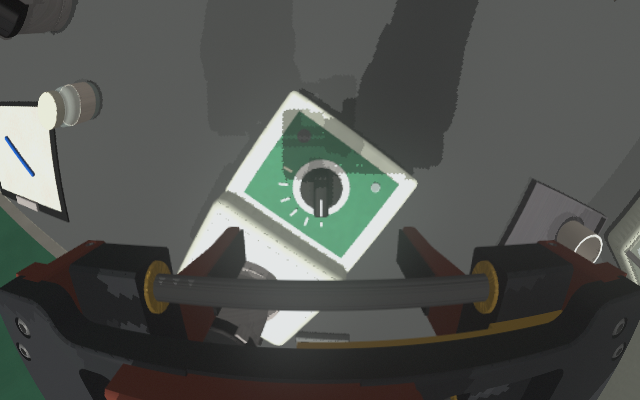

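Bar at (321,172–216), disc at (321,188), both as predicted, with the bar aligned with the tool. Descending with the fingers part-closed, then pinching.

```bash
python3 -m creep '0 0 0 0.1 0 1.5 60;0 0 0 0.2 0 3.5 100;0 0 0 0.3 0 6 120;0 0 0 0.3 0 8.5 120;0 0 0 0.3 0 10.5 120;0 0 0 0.3 0 12 120;0 0 0 0.3 0 13 120;0 0 0 0.3 0 13.7 120;0 0 0 0.3 0 14.2 120;0 0 0 0.3 0 14.4 120;0 0 0 0.3 0 14.4 120'
python3 - <<'E'
from h import *
row(*sw(0,-.0175))
E
```

```text
time_s: 15.55
tool_pos: [0.5559, 0.084, 0.0686]
eef_rot: [-0.23, 0.967, -0.04, 0.098]
contact_force: [0.2, -0.7, 0.0]
finger_gap: 0.529
t 15.55 pos [0.5559 0.084  0.0686] gap 0.529 F [ 0.2 -0.7  0. ] M [ 0.05  0.25 -0.02]
ROW [-0.1  0.1 -0.2] [0.03 0.02 0.13]
```

```bash
python3 -m creep '0 0 0 0 0 0 160;0 0 0 0 0 0 190;0 0 0 0 0 0 205;0 0 0 0 0 0 215;0 0 0 0 0 0 255;0 0 0 0 0 0 255;0 0 0 0 0 0 255;0 0 0 0 0 0 255' 40
python3 - <<'E'
from h import *
row(*sw(72,-.0162))
E
```

```text
time_s: 16.35
tool_pos: [0.5559, 0.0839, 0.0685]
eef_rot: [-0.23, 0.967, -0.04, 0.098]
contact_force: [-1.2, -0.1, 2.5]
finger_gap: 0.157
t 16.35 pos [0.5559 0.0839 0.0685] gap 0.157 F [-1.2 -0.1  2.5] M [-0.13  0.19  0.02]
ROW [ 0.   0.2 71.8] [ 0.02  0.03 -0.01]
```

```bash
python3 -m creep '0 0 2 0 0 0 255;0 0 6 0 0 0 255;0 0 11 0 0 0 255;0 0 16 0 0 0 255;0 0 21 0 0 0 255;0 0 26 0 0 0 255;0 0 31 0 0 0 255;0 0 36 0 0 0 255;0 0 41 0 0 0 255;0 0 45 0 0 0 255;0 0 48 0 0 0 255;0 0 48 0 0 0 255'
python3 - <<'E'
from h import *
row(*sw(72,-.0162)); print(bot.observe()['q'].round(2))
E
```

```text
time_s: 17.55
tool_pos: [0.5559, 0.0847, 0.0685]
eef_rot: [0.184, 0.977, 0.003, 0.106]
contact_force: [-0.1, 1.3, 5.0]
finger_gap: 0.156
t 17.55 pos [0.5559 0.0847 0.0685] gap 0.156 F [-0.1  1.3  5. ] M [0.21 0.29 0.13]
ROW [ 0.1  0.1 23.7] [ 0.   -0.07 -0.01]
[-0.78  0.46  0.62  2.1  -0.39  0.48  1.29]
```

```bash
python3 -m creep '0 0 2 0 0 0 255;0 0 5 0 0 0 255;0 0 9 0 0 0 255;0 0 13 0 0 0 255;0 0 17 0 0 0 255;0 0 20 0 0 0 255;0 0 22 0 0 0 255;0 0 23.2 0 0 0 255;0 0 24 0 0 0 255;0 0 24 0 0 0 255;0 0 24 0 0 0 255'
python3 - <<'E'
from h import *
row(*sw(72.2,-.0162))
wrist('pics/w5.png'); d=get_image('side'); t=get_image('top')
w=np.load('w5.npz')['img']
a=cv2.resize(w[80:280,220:420],(480,480),interpolation=2); b=cv2.resize(d['img'][120:240,290:410],(310,310),interpolation=2); c=cv2.resize(t['img'][95:215,240:360],(310,290),interpolation=2)
o=np.zeros((600,790,3),np.uint8);o[:480,:480]=a;o[:310,480:]=b;o[310:,480:]=c;cv2.imwrite('pics/end.png',o)
for h in (.009,-.023): print([wproj('w5.npz',GRIP+h*N-sx*.021*sw(72,0)[1][:,0]).round(1) for sx in(1,-1)])
E
```

```text
time_s: 18.65
tool_pos: [0.5561, 0.085, 0.0686]
eef_rot: [0.382, 0.918, 0.025, 0.103]
contact_force: [0.0, 5.8, 4.2]
finger_gap: 0.159
t 18.65 pos [0.5561 0.085  0.0686] gap 0.159 F [0.  5.8 4.2] M [1.14 0.   0.33]
ROW [0.1 0.1 0. ] [-0.02 -0.1  -0.01]
[array([322.1, 302.1]), array([321.9, 225.8])]
[array([321.7, 274.2]), array([321.5, 208. ])]
```

View pics/end.png

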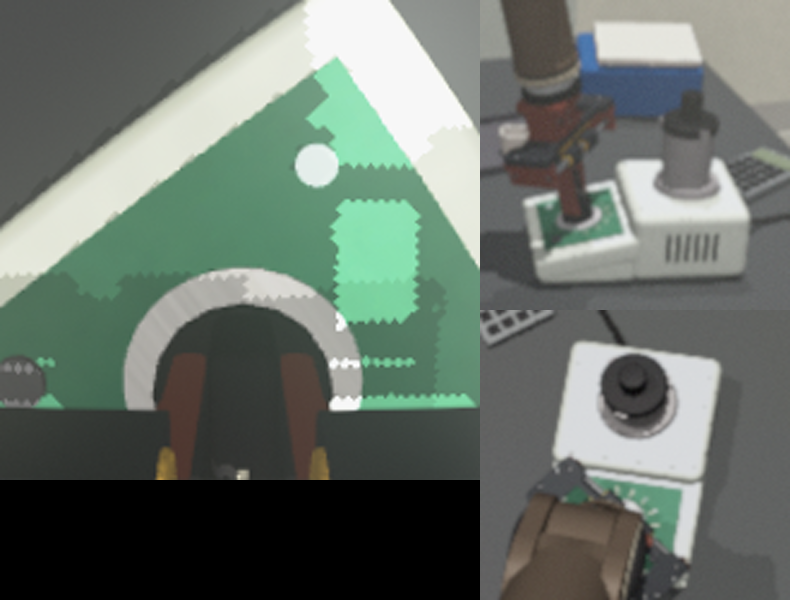

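```bash
cat > m.py <<'E'
from h import *
A=[]
for i in range(16): get_image('wrist'); s=bot.observe(); A.append(np.r_[s['moment']@N,s['moment'],s['contact_force']])
A=np.array(A); print('axis torque',A[:,0].mean().round(4),'+-',(A[:,0].std()/4).round(4),A.mean(0)[1:].round(2)); row(*sw(72.2,-.0162))
E
python3 m.py
```

```text
axis torque 0.083 +- 0.01 [1.13 0.01 0.32 0.15 5.51 3.75]
t 19.6 pos [0.5561 0.085  0.0686] gap 0.157 F [-0.5  5.9  3. ] M [ 1.15 -0.01  0.29]
ROW [0.2 0.1 0. ] [-0.02 -0.1  -0.01]
```

The axis torque averages 0.083 ± 0.010 N m against 0.07 expected at a stop, so it agrees with the 72° of hand turn. The cup is home and the bystanders were never approached, so I'm handing in.

```bash
python3 -c "
from h import *
print(order.close_job()); row(*sw(72.2,-.0162))"
```

```text
the job is handed in; nothing more can be done
None
the job is handed in; nothing more can be done
```

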